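# Free the mill's quick-thread cap and hold it over the plate

## Robot

A 7-joint arm with a two-finger parallel gripper is mounted at the origin on the work surface. World frame = base frame: x ahead of the robot, y to its left, z up, the work surface at z = 0. Lengths are in mm, angles in rad, forces in N, time in s.
With the tool pointing down it reaches from about 400 to 750 mm from the base axis. Payload 19.5 kg.
Tool frame: the origin (TCP) lies at the centre of the arm's flange, where the gripper is bolted on; the fingertips stand 173 mm ahead of it and the grasp point (between the pads) lies 155 mm ahead of it; z points along the fingers, y is the line along which they close (so a half turn about z gives the same grasp; the last joint's range is limited). The gripper opens to 85 mm and grips with 20 to 120 N. Pads are 22 mm wide; open, the fingers measure 114 mm over their backs; the gripper's body (76 mm by 85 mm) begins 54 mm behind the grasp point. The pads swing forward as they close: fully open they stand 13 mm farther back than shut.
Start: joints at [-1.36, 0.707, -0.028, 1.485, 0.022, 0.951, -0.075], TCP at [143.81, 556.718, 404.668] pointing down, gripper open.
Joint ranges: [-2.71, 2.71], [-0.32, 2.16], [-1.57, 1.52], [0, 2.45], [-1.46, 4.6], [0, 2.02], [-2.83, 2.83]. Speed limits (rad/s): [1.89, 1.89, 2.57, 2.57, 3.01, 3.01, 3.01].

## Interface

Orientations are given as a rotation vector (axis times angle).
In Python, from workcell import bot gives the robot as it stands.
- The arm moves only by the tool drive_tool, never from a script. Its argument "series" is a list of rows, each a list of 3 entries, a list of its own where there are three numbers: the shift along the tool's x, y, z in cm, then the turn, a rotation vector about the tool's x, y, z in degrees, then the opening, from 0 (shut) to 1 (fully open). In form: [[[tx, ty, tz], [rx, ry, rz], gripper], ...]. A call has exactly 8 rows; each row shifts and turns the commanded pose from where the row before left it, along the tool's axes as they then stand; what a row does not reach is not made up. A row lasts 1/8 s, in which the tool goes at most 62.5 mm and 10.7 degrees, less where a joint would pass 70% of its speed; a pose out of reach is approached as far as the arm can. A call is refused whole if a number of a shift passes 6.25 or a number of a turn 10.7, either way. A call with a gripper value outside its range is refused whole. The fingers move at their own pace and stop on an object; "newtons" is the grip in N (left out, the last holds). Time passes only in rows, so rows that do not move let the fingers close, or fill a call up. It gives the time, the measured TCP pose, the force, the opening and the grip force at its end, in the units of the state.
- bot.read_state(): the state, without advancing time (a new reading comes with each control period).
- bot.get_image(name): name is "side" or "top"; returns a dict with "image" (420x560x3 uint8, blue, green, red), "range_z" (420x560 float32, mm along the optical axis (not along the pixel's ray), 0 where there is no reading), "mtx" (3x3 intrinsics, pixels), "extrinsics" (4x4, takes a point from camera to world coordinates). Camera axes: x right, y down, z forward; pixel columns grow to the right and rows downward; lengths in mm; the calibration is good to about 2 mm. A picture is of the moment at which its call begins.
- bot.job_done(): hands the job in; it is judged then, once.
Trained networks look in a picture, given as the dict that the camera call returned (one of the last four; its "shot" number tells which), for a name from the list of things; names that differ only in an ending like _2 or _b are one class to them, and where a whole thing is asked for, a point or a joint stands for the part that bears it (a point fixed in the world has none). Each returns a list of dicts, best first, with "conf" (0 to 1); they miss things now and then, are a little off and sometimes report something else, mostly with a low value. They report only what shows in the picture. A call takes as long as a camera call. They do not tell look-alikes from the thing itself.
- bot.look_for(name, picture): "centre" ([x, y, z] in mm, in world coordinates, good to about 4 mm: the middle of the surface that is visible of it).
- bot.place_of(name, picture): "centre" ([x, y, z] in mm, in world coordinates, good to about 4 mm: a listed point, or the origin of a listed thing).
The state is a dict: "time_s": time; "joint_positions": joint angles; "qd": joint speeds; "joint_torque": joint torques, N m; "tcp_pos": TCP position; "eef_rot": TCP orientation; "force": force on the tool from outside, world axes, zero at the start; "torque": the same for the moment, N m; "width": opening from 0.0 (shut) to 1.0 (fully open); "gripper_force": force on a finger pad.
Only numpy, scipy, OpenCV 4.12 (cv2) and the standard library are available. Lean on these libraries where they do the work, as an engineer would, in place of code of your own. Each camera call takes 0.05 s, during which the arm holds its last target. There are 200 camera calls.

## Task

The sample mill's steel cup is shut by a grey cap with a blue grip bar, on a coarse quick thread that lets go after a part turn; nobody remembers whether it is left- or right-handed, so try it both ways until you find which way it loosens. Take the cap off and finish while still holding it in the gripper, level and still, some 15 cm above the middle of the empty white plate and touching nothing else. Leave the jar, bottle, spoon, cup and knife where they are.

Things in the scene. Friction and masses are not known exactly. Their poses are not given: they have to be found in the camera images.
- mill: white sample mill, fixed to the table: base 170 x 150 mm and 75 mm high, carrying an upright steel cup 70 mm across whose rim is 135 mm above the table. Origin on the table under the cup's axis, z up. Its place and yaw vary
- cap_grip (a point): centre of the blue grip bar of the loose cap (about 150 g). Bar 62 mm long (this frame's x), 18 mm wide (y), 36 mm tall (z, up); it stands on a grey disc 74 mm across, 6 mm thick, whose top is 18 mm below this point; the disc's underside, 24 mm below this point, lies on the cup's rim. Below it a plug 16 mm deep with three lugs sits in the cup. Screwed on, cap x lies along mill x within 3 degrees
- mill_mouth (a point): middle of the cup's mouth, at rim height; same axes as the mill. Turned the wrong way about z the cap meets a hard stop within 15 degrees; the other way it turns freely and can be lifted straight off between 40 and 65 degrees from its start (best 52). Pulled up while screwed on it rises 2 mm and is held. The right way differs from run to run, unseen. Raised 25 mm it is clear
- plate_middle (a point): middle of the empty round white plate, 200 mm across, fixed to the table; this point is 8 mm above the table and the plate's rim 18 mm. Mill and plate may each be on the left or on the right
- jar: small sample jar with yellow lid, 44 mm across, 65 mm tall, standing loose on the table; to be left alone. Origin at the centre of its underside
- bottle: white and blue squeeze bottle, 60 mm across, 160 mm tall, standing loose; to be left alone. Origin at the centre of its underside
- spoon: white tasting spoon, 150 mm long, lying loose on the table; to be left alone. Origin at the centre of its underside
- cup: empty paper-white cup, 72 mm across, 85 mm tall, standing loose; to be left alone. Origin at the centre of its underside
- knife: kitchen knife, 285 mm long, lying loose on the cutting board (board top 20 mm above the table); to be left alone. Origin at the centre of its underside
Not all that is in view belongs to the job. Leave any green or yellow look-alike of the part that bears cap_grip alone.

How it is judged (in metres and radians):
On the way:
1. the cap is lifted off the cup, in the fingers (z of cap_grip in the frame of mill above 0.184 m and contact force between the fingers and cap above 0.5 N), for 0.1 s.
At the end, for the whole second after the job is handed in: The cap is held still and upright (tilt under 0.3 rad) in the fingers, within 50 mm of over the plate's middle, its grip centre 90 to 300 mm above the table, touching neither mill nor plate (horizontal distance between cap_grip and plate_middle below 0.05 m and height (world z) of cap_grip between 0.09 and 0.3 m and angle between cap_grip's own z axis and vertical below 0.3 rad and contact force between the fingers and cap above 0.5 N and contact force between cap and mill below 0.1 N and contact force between cap and plate below 0.1 N and linear speed of cap below 0.04 m/s); the arm keeps its last pose, push and grip.
It fails at once if the jar is pushed more than 25 mm or knocked over (distance of jar from where it was at the start of the episode above 0.025 m or angle between jar's own z axis and vertical above 0.6 rad).
It fails at once if the bottle is pushed more than 25 mm or knocked over (distance of bottle from where it was at the start of the episode above 0.025 m or angle between bottle's own z axis and vertical above 0.6 rad).
It fails at once if the spoon is pushed more than 25 mm or knocked over (distance of spoon from where it was at the start of the episode above 0.025 m).
It fails at once if the cup is pushed more than 25 mm or knocked over (distance of cup from where it was at the start of the episode above 0.025 m or angle between cup's own z axis and vertical above 0.6 rad).
It fails at once if the knife is pushed more than 25 mm or knocked over (distance of knife from where it was at the start of the episode above 0.025 m).
It also fails if it takes over 45 s, if anything falls off the work surface, if the arm or the gripper's body presses on something with over 40 N, if the wrist force passes 120 N, or if a joint passes its speed limit or range.

## Working session

There is one attempt and no reset: what is moved stays moved. The work goes in short steps, Python scripts to look and compute and a tool call to move; the robot and the scene stay as the last step left them, time stands still between calls to the robot, and variables do not carry over. Pictures are saved under pics/ and viewed, at most 10 in all, crops included, and the job is handed in when it is done.

Besides the shell and the picture viewer there is one more tool, called after "Emit:" as name([rows], argument=value, ...), one row to a line, values as JSON. drive_tool: Moves the arm, as the interface text tells. Its arguments: {"type":"object","properties":{"series":{"type":"array"},"newtons":{"type":"number"}},"required":["series"]}

```bash
mkdir -p pics; python3 - <<'E'
from workcell import bot
import cv2,numpy as np
s=bot.read_state();print(s['tcp_pos'],s['eef_rot'],s['width'])
for n in ('top','side'):
    p=bot.get_image(n);cv2.imwrite(f'pics/{n}.png',p['image'])
    for k in ('mill','cap_grip','mill_mouth','plate_middle','jar','bottle','spoon','cup','knife'):
        print(n,k,[(np.round(d['centre']).tolist(),round(d['conf'],2)) for d in bot.place_of(k,p)[:3]])
E
```

```text
[143.81063311 556.63695194 404.24443573] [-3.96031236e-01 -3.11642555e+00  1.74288224e-03] 1.0025495701089002
top mill []
top cap_grip [([333.0, 137.0, 41.0], 0.87), ([514.0, 356.0, 40.0], 0.81), ([507.0, 189.0, 160.0], 0.69)]
top mill_mouth [([506.0, 186.0, 132.0], 0.61)]
top plate_middle [([516.0, -209.0, 8.0], 0.78), ([752.0, 57.0, 22.0], 0.41)]
top jar [([652.0, -19.0, 0.0], 0.55)]
top bottle [([506.0, 470.0, -5.0], 0.63)]
top spoon [([444.0, -17.0, 2.0], 0.97), ([517.0, -208.0, 9.0], 0.62), ([506.0, 185.0, 1.0], 0.34)]
top cup [([486.0, -441.0, -4.0], 0.67)]
top knife [([753.0, 57.0, 18.0], 0.76)]
side mill [([508.0, 189.0, -3.0], 0.87)]
side cap_grip [([333.0, 138.0, 41.0], 0.92), ([515.0, 355.0, 40.0], 0.8), ([508.0, 184.0, 156.0], 0.58)]
side mill_mouth [([510.0, 187.0, 136.0], 0.58)]
side plate_middle [([517.0, -208.0, 7.0], 0.8)]
side jar [([650.0, -17.0, -1.0], 0.56)]
side bottle []
side spoon [([447.0, -18.0, 5.0], 0.83)]
side cup [([486.0, -439.0, 0.0], 0.71)]
side knife [([515.0, -207.0, 10.0], 0.62), ([758.0, 58.0, 22.0], 0.55)]
```

View pics/top.png

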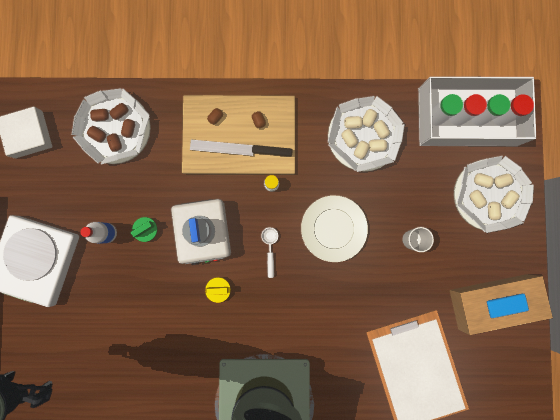

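View pics/side.png

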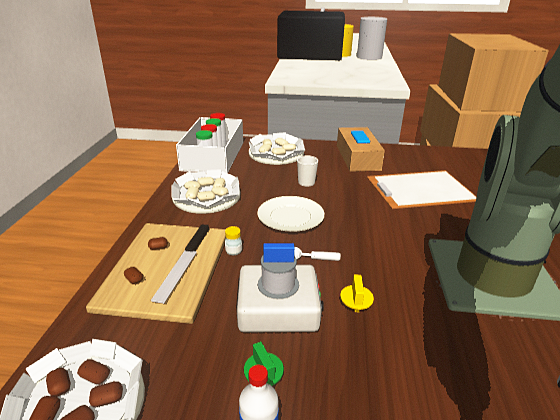

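The top view shows three candidates for the cap: yellow at (218,290) on the table, green at (144,229) on the table, and blue-on-grey on the mill at (195,230). By the description I take the blue one, at about (507,187,160). The plate is at (334,229). I'll check the choice with a crop and measure the bar's yaw.

```bash
cat > h.py <<'E'
from workcell import bot
import cv2,numpy as np
from scipy.spatial.transform import Rotation as R
def cloud(p):
    z=p['range_z'];v,u=np.indices(z.shape);K=p['mtx']
    P=np.stack([(u-K[0,2])/K[0,0]*z,(v-K[1,2])/K[1,1]*z,z],-1)
    return P@p['extrinsics'][:3,:3].T+p['extrinsics'][:3,3]
def blue(p,c,r=70,z=(150,400)):
    W=cloud(p);h=cv2.cvtColor(p['image'],cv2.COLOR_BGR2HSV)
    m=(abs(h[...,0].astype(int)-115)<15)&(h[...,1]>120)&(np.hypot(W[...,0]-c[0],W[...,1]-c[1])<r)&(W[...,2]>z[0])&(W[...,2]<z[1])
    return W[m]
def bar(B):
    zt=np.percentile(B[:,2],90);T=B[B[:,2]>zt-8]
    (c,wh,a)=cv2.minAreaRect(T[:,:2].astype(np.float32));bx=cv2.boxPoints((c,wh,a))
    e=[bx[1]-bx[0],bx[2]-bx[1]];e=max(e,key=np.linalg.norm)
    return dict(n=len(T),c=np.round(c,1),wh=np.round(wh,1),ztop=round(zt,1),yaw=round(float(np.degrees(np.arctan2(e[1],e[0])))%180,1))
E
python3 - <<'E'
from h import *
for n in ('top','side'):
    p=bot.get_image(n);print(n,bar(blue(p,(507,187))))
    if n=='top':
        cv2.imwrite('pics/crop.png',cv2.resize(p['image'][190:310,130:270],None,fx=4,fy=4))
        W=cloud(p);m=(abs(W[...,2]-75)<5)&(np.hypot(W[...,0]-507,W[...,1]-187)<130)
        r=cv2.minAreaRect(W[m][:,:2].astype(np.float32));print('base',r)
s=bot.read_state();print(R.from_rotvec(s['eef_rot']).as_matrix().round(3))
E
```

```text
top {'n': 151, 'c': array([506.8, 184.2]), 'wh': array([60.5, 17. ]), 'ztop': np.float64(178.9), 'yaw': 7.6}
base ((506.52288818359375, 183.7932891845703), (165.65591430664062, 145.33164978027344), 8.524256706237793)
side {'n': 239, 'c': array([507.4, 188.5]), 'wh': array([60. , 19.7]), 'ztop': np.float64(175.6), 'yaw': 7.0}
[[-0.968  0.25  -0.   ]
 [ 0.25   0.968 -0.   ]
 [-0.    -0.    -1.   ]]
```

View pics/crop.png

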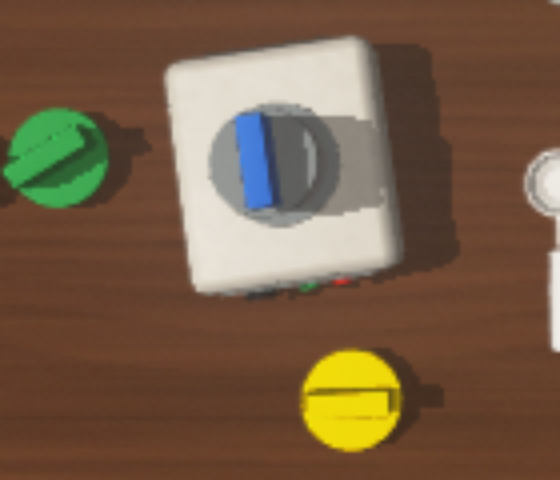

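The crop confirms the choice: the blue bar (256,160) stands on the grey disc on the mill, with the yellow one (351,400) and green one (57,158) loose on the table. The bar sits at (507,186) with its top at 177 and yaw about 7.5°. The base yaw of 8.5° agrees. Moving over it at a safe height first.

Emit:
drive_tool([
  [[-4.5,-2.7,0],[0,0,0],1],
  [[-4.5,-2.7,0],[0,0,0],1],
  [[-4.5,-2.7,0],[0,0,0],1],
  [[-4.5,-2.7,0],[0,0,0],1],
  [[-4.5,-2.7,0],[0,0,0],1],
  [[-4.5,-2.7,0],[0,0,0],1],
  [[-4.5,-2.7,0],[0,0,0],1],
  [[-4.5,-2.7,0],[0,0,0],1],
], newtons=60)

```text
time_s: 2.1
tcp_pos: [439.4, 256.2, 404.8]
eef_rot: [0.396, 3.116, 0.0]
force: [0.9, 0.6, 0.4]
width: 0.996
gripper_force: 0.0
```

Emit:
drive_tool([
  [[0,0,0],[0,0,-7.4],1],
  [[0,0,0],[0,0,-7.4],1],
  [[0,0,0],[0,0,-7.2],1],
  [[0,0,0],[0,0,0],1],
  [[0,0,0],[0,0,0],1],
  [[0,0,0],[0,0,0],1],
  [[0,0,0],[0,0,0],1],
  [[0,0,0],[0,0,0],1],
])

```text
time_s: 3.1
tcp_pos: [438.3, 257.6, 404.7]
eef_rot: [0.205, -3.135, 0.0]
force: [0.1, -0.4, 0.5]
width: 0.997
gripper_force: 0.0
```

```bash
cat >> h.py <<'E'
def go(x,y,z):
    s=bot.read_state();M=R.from_rotvec(s['eef_rot']).as_matrix()
    print('t',s['time_s'],'tcp',np.round(s['tcp_pos'],1),'yaw_y',np.degrees(np.arctan2(M[1,1],M[0,1])).round(1),'F',np.round(s['force'],1),'T',np.round(s['torque'],2),'w',round(s['width'],3),'gf',s['gripper_force'],'j7',round(s['joint_positions'][6],2))
    print('tool shift cm',np.round(M.T@(np.array([x,y,z])-s['tcp_pos'])/10,2))
E
python3 -c "
from h import *
go(507,186,322);print(bar(blue(bot.get_image('side'),(507,187),z=(150,185))))"
```

```text
t 3.1 tcp [438.3 257.6 404.7] yaw_y 97.5 F [ 0.1 -0.4  0.5] T [0.01 0.05 0.01] w 0.997 gf 0.0 j7 0.94
tool shift cm [-5.88 -7.99  8.27]
{'n': 243, 'c': array([506.7, 187.8]), 'wh': array([61.2, 19.4]), 'ztop': np.float64(175.5), 'yaw': 8.5}
```

Emit:
drive_tool([
  [[-3,-4,0],[0,0,0],1],
  [[-2.9,-4,0],[0,0,0],1],
  [[0,0,0],[0,0,0],1],
  [[0,0,2.1],[0,0,0],1],
  [[0,0,2.1],[0,0,0],1],
  [[0,0,2.1],[0,0,0],1],
  [[0,0,2.0],[0,0,0],1],
  [[0,0,0],[0,0,0],1],
])

```text
time_s: 4.15
tcp_pos: [506.9, 186.3, 320.9]
eef_rot: [0.207, -3.133, 0.001]
force: [0.7, -0.9, 0.7]
width: 0.999
gripper_force: 0.0
```

Emit:
drive_tool([
  [[0,0,0],[0,0,0],0],
  [[0,0,0],[0,0,0],0],
  [[0,0,0],[0,0,0],0],
  [[0,0,0],[0,0,0],0],
  [[0,0,0],[0,0,0],0],
  [[0,0,0],[0,0,0],0],
  [[0,0,0],[0,0,0],0],
  [[0,0,0],[0,0,0],0],
])

```text
time_s: 5.15
tcp_pos: [507.3, 185.9, 322.1]
eef_rot: [-0.206, 3.134, -0.0]
force: [-1.5, -0.1, 7.3]
width: 0.196
gripper_force: 59.5
```

```bash
python3 -c "
from h import *
go(507,186,322)
p=bot.get_image('side');cv2.imwrite('pics/grasp.png',cv2.resize(p['image'][180:340,190:370],None,fx=3,fy=3))"
```

```text
t 5.15 tcp [507.3 185.9 322.1] yaw_y 97.5 F [-1.5 -0.1  7.3] T [-0.21  0.3   0.05] w 0.196 gf 59.518922567367554 j7 1.08
tool shift cm [0.03 0.01 0.01]
```

View pics/grasp.png

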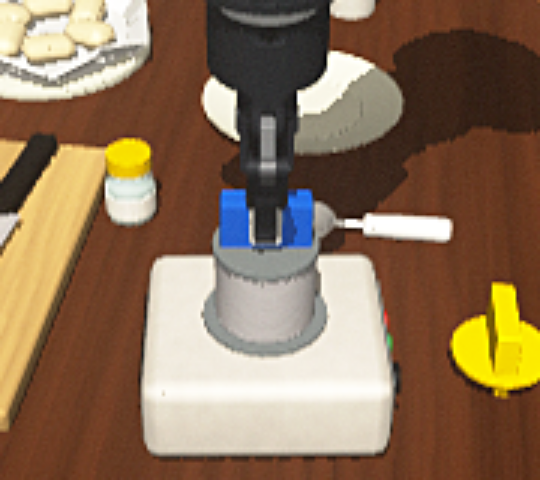

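The image shows the fingers around the middle of the blue bar (265,220), and the opening of about 17 mm matches the 18 mm bar. Next, test one direction gently.

Emit:
drive_tool([
  [[0,0,0],[0,0,-3],0],
  [[0,0,0],[0,0,-3],0],
  [[0,0,0],[0,0,-3],0],
  [[0,0,0],[0,0,-3],0],
  [[0,0,0],[0,0,-3],0],
  [[0,0,0],[0,0,-3],0],
  [[0,0,0],[0,0,0],0],
  [[0,0,0],[0,0,0],0],
])

```text
time_s: 6.2
tcp_pos: [507.4, 186.0, 322.1]
eef_rot: [-0.694, 3.063, 0.0]
force: [-0.0, -0.1, 6.5]
width: 0.199
gripper_force: 59.4
```

```bash
python3 -c "
from h import *
go(507,186,322);print(bar(blue(bot.get_image('side'),(507,187),z=(150,185))))"
```

```text
t 6.2 tcp [507.4 186.  322.1] yaw_y 115.5 F [-0.  -0.1  6.5] T [-0.02  0.06  0.14] w 0.199 gf 59.3879896402359 j7 1.3
tool shift cm [0.04 0.02 0.01]
{'n': 118, 'c': array([507.7, 187. ]), 'wh': array([62.4, 21.6]), 'ztop': np.float64(175.2), 'yaw': 24.7}
```

It turned a full 18° with almost no torque and the bar followed, so this is the loosening way. On to 52°, then lift.

Emit:
drive_tool([
  [[0,0,0],[0,0,-6],0],
  [[0,0,0],[0,0,-6],0],
  [[0,0,0],[0,0,-6],0],
  [[0,0,0],[0,0,-6],0],
  [[0,0,0],[0,0,-6],0],
  [[0,0,0],[0,0,-4],0],
  [[0,0,0],[0,0,0],0],
  [[0,0,0],[0,0,0],0],
])

```text
time_s: 7.25
tcp_pos: [507.4, 186.0, 322.2]
eef_rot: [-1.559, 2.727, -0.0]
force: [0.2, 0.1, 6.1]
width: 0.199
gripper_force: 59.4
```

```bash
python3 -c "
from h import *
go(507,186,322);print(bar(blue(bot.get_image('side'),(507,187),z=(150,185))))"
```

```text
t 7.25 tcp [507.4 186.  322.2] yaw_y 149.5 F [0.2 0.1 6.1] T [-0.02  0.01  0.14] w 0.199 gf 59.386199712753296 j7 1.74
tool shift cm [0.02 0.04 0.02]
{'n': 132, 'c': array([512.9, 196.4]), 'wh': array([43.1, 19.9]), 'ztop': np.float64(175.7), 'yaw': 59.6}
```

Lifting gently.

Emit:
drive_tool([
  [[0,0,-0.3],[0,0,0],0],
  [[0,0,-0.3],[0,0,0],0],
  [[0,0,-0.4],[0,0,0],0],
  [[0,0,-0.5],[0,0,0],0],
  [[0,0,-0.5],[0,0,0],0],
  [[0,0,-1],[0,0,0],0],
  [[0,0,-1],[0,0,0],0],
  [[0,0,0],[0,0,0],0],
])

```text
time_s: 8.3
tcp_pos: [507.4, 186.0, 362.5]
eef_rot: [-1.559, 2.726, -0.0]
force: [-0.2, -0.5, -1.5]
width: 0.2
gripper_force: 58.5
```

```bash
python3 -c "
from h import *
go(516,-208,330)
p=bot.get_image('side');print(bar(blue(p,(507,187),z=(150,260))));cv2.imwrite('pics/lift.png',cv2.resize(p['image'][160:340,190:370],None,fx=3,fy=3))"
```

```text
t 8.3 tcp [507.4 186.  362.5] yaw_y 149.5 F [-0.2 -0.5 -1.5] T [ 0.01  0.02 -0.02] w 0.2 gf 58.49619269371033 j7 1.77
tool shift cm [ 33.51 -20.73   3.24]
{'n': 128, 'c': array([501.5, 201.5]), 'wh': array([43.1, 46.4]), 'ztop': np.float64(216.0), 'yaw': 157.2}
```

View pics/lift.png

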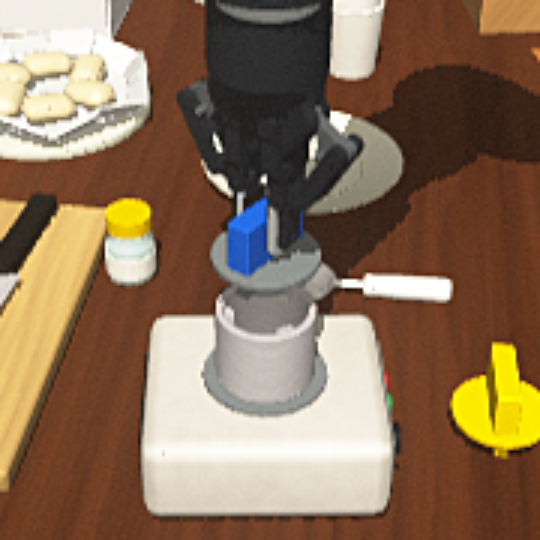

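The image shows the cap lifted clear (disc at (266,262)) above the open cup rim (266,310), with the wrist carrying about 1.5 N. Raising a bit more, then going to the plate while unwinding the last joint for range.

Emit:
drive_tool([
  [[0,0,-1.5],[0,0,0],0],
  [[0,0,-1],[0,0,0],0],
  [[0,0,0],[0,0,6],0],
  [[0,0,0],[0,0,8],0],
  [[0,0,0],[0,0,8],0],
  [[0,0,0],[0,0,8],0],
  [[0,0,0],[0,0,4],0],
  [[0,0,0],[0,0,0],0],
])

```text
time_s: 9.35
tcp_pos: [507.2, 186.1, 387.2]
eef_rot: [-0.695, 3.063, -0.0]
force: [0.1, 0.5, -1.1]
width: 0.198
gripper_force: 58.6
```

```bash
python3 -c "
from h import *
go(516,-208,330)"
```

```text
t 9.35 tcp [507.2 186.1 387.2] yaw_y 115.6 F [ 0.1  0.5 -1.1] T [-0.05 -0.03  0.02] w 0.198 gf 58.570173382759094 j7 1.33
tool shift cm [ 16.21 -35.93   5.72]
```

Emit:
drive_tool([
  [[0.7,-1.5,0],[0,0,0],0],
  [[1.4,-3,0],[0,0,0],0],
  [[1.4,-3,0],[0,0,0],0],
  [[1.4,-3,0],[0,0,0],0],
  [[1.4,-3,0],[0,0,0],0],
  [[1.4,-3,0],[0,0,0],0],
  [[1.4,-3,0],[0,0,0],0],
  [[1.4,-3,0],[0,0,0],0],
])

```text
time_s: 10.35
tcp_pos: [509.0, -64.4, 386.9]
eef_rot: [0.695, -3.064, 0.001]
force: [0.2, -0.1, -1.2]
width: 0.2
gripper_force: 58.6
```

Emit:
drive_tool([
  [[1.4,-3,0],[0,0,0],0],
  [[1.4,-3,0],[0,0,0],0],
  [[1.4,-3,0],[0,0,0],0],
  [[1.0,-2.4,0],[0,0,0],0],
  [[0.5,-1,1],[0,0,0],0],
  [[0,0,1.5],[0,0,0],0],
  [[0,0,1.5],[0,0,0],0],
  [[0,0,1],[0,0,0],0],
])

```text
time_s: 11.35
tcp_pos: [511.3, -198.5, 335.7]
eef_rot: [0.695, -3.063, -0.001]
force: [0.2, 0.4, -0.6]
width: 0.195
gripper_force: 58.7
```

```bash
python3 -c "
from h import *
go(516,-208,330)"
```

```text
t 11.35 tcp [ 511.3 -198.5  335.7] yaw_y 115.6 F [ 0.2  0.4 -0.6] T [-0.02 -0.01  0.06] w 0.195 gf 58.67175221443176 j7 1.97
tool shift cm [-0.01 -1.06  0.57]
```

Emit:
drive_tool([
  [[0,-0.5,0.3],[0,0,0],0],
  [[0,-0.5,0.3],[0,0,0],0],
  [[0,0,0],[0,0,0],0],
  [[0,0,0],[0,0,0],0],
  [[0,0,0],[0,0,0],0],
  [[0,0,0],[0,0,0],0],
  [[0,0,0],[0,0,0],0],
  [[0,0,0],[0,0,0],0],
])

```text
time_s: 12.35
tcp_pos: [515.7, -207.8, 330.8]
eef_rot: [0.694, -3.064, 0.0]
force: [0.0, -0.7, -2.2]
width: 0.2
gripper_force: 58.7
```

```bash
python3 -c "
from h import *
go(516,-208,330)
for n in ('side','top'):
    p=bot.get_image(n);cv2.imwrite(f'pics/end_{n}.png',p['image']);print(bar(blue(p,(516,-208),z=(100,260))))"
```

```text
t 12.35 tcp [ 515.7 -207.8  330.8] yaw_y 115.5 F [ 0.  -0.7 -2.2] T [0.04 0.01 0.02] w 0.2 gf 58.65866303443909 j7 1.99
tool shift cm [-0.02 -0.03  0.08]
{'n': 68, 'c': array([ 515. , -199.4]), 'wh': array([47.5, 57.1]), 'ztop': np.float64(183.1), 'yaw': 177.5}Traceback (most recent call last):
  File "<string>", line 5, in <module>
    p=bot.get_image(n);cv2.imwrite(f'pics/end_{n}.png',p['image']);print(bar(blue(p,(516,-208),z=(100,260))))
                                                                         ~~~^^^^^^^^^^^^^^^^^^^^^^^^^^^^^^^^
  File "h.py", line 13, in bar
    zt=np.percentile(B[:,2],90);T=B[B[:,2]>zt-8]
    return _quantile_unchecked(
        a, q, axis, out, overwrite_input, method, keepdims, weights)
    return _ureduce(a,
                    func=_quantile_ureduce_func,
    ...<5 lines>...
                    overwrite_input=overwrite_input,
                    method=method)
    r = func(a, **kwargs)
    result = _quantile(arr,
                       quantiles=q,
    ...<2 lines>...
                       out=out,
                       weights=wgt)
    slices_having_nans = np.isnan(arr[-1, ...])
                                  ~~~^^^^^^^^^
IndexError: index -1 is out of bounds for axis 0 with size 0
```

View pics/end_side.png

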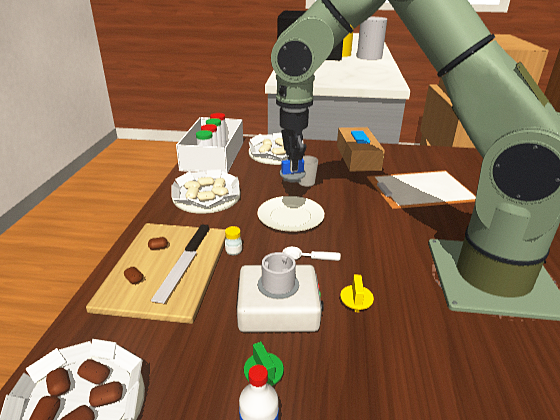

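The picture shows the cap level in the fingers (292,170) above the plate (291,213), with everything else in place. The bar top at z≈183 puts the grip centre at about 166 mm. The cap is hidden under the arm in the top view, which is why that measurement failed; it doesn't matter here.

```bash
python3 -c "
from workcell import bot
print(bot.job_done())"
```

```text
the job is handed in; nothing more can be done
None
```

The cap loosened counter-clockwise (seen from above) and came off; I handed in with it held level and still about 16 cm above the middle of the plate. The jar, bottle, spoon, cup and knife looked unmoved; no verdict came back.

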